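# Unload a ring cleaning rack with a carrying rod

### The arm

A 6-joint arm with a two-finger parallel gripper is mounted at the origin on a cart in front of the work surface, level with it; the furniture and walls round the work are solid. World frame = base frame: x ahead of the robot, y to its left, z up, the work surface at z = 0. Lengths are in mm, angles in degrees, forces in N, time in s.
With the tool pointing down it reaches from about 300 to 850 mm from the base axis. Payload 4.2 kg.
Tool frame: the origin (TCP) lies at the very end of the fingers, on their centre line; the grasp point (between the pads) lies 19 mm behind it (env.grasp_offset is the distance from the TCP to the grasp point, in mm); z points along the fingers, y is the line along which they close (so a half turn about z gives the same grasp; the last joint's range is limited). The gripper opens to 91 mm and grips with 3 to 60 N. Pads are 32 mm wide; open, the fingers measure 118 mm over their backs; the gripper's body (76 mm by 178 mm) begins 60 mm behind the grasp point.
Start: joints at [-66.119, 18.312, 89.639, -0, 72.044, -1.146], TCP at [243.254, -521.028, 213.976] pointing down, gripper open.
Joint ranges: [-177.97, 177.97], [-48.28, 115.42], [12.27, 149.76], [-77.06, 257.06], [2.81, 150.46], [-146.56, 146.56]. Speed limits (degrees/s): [147.25, 147.25, 180, 180, 180, 180].

### API

Orientations are given as [roll, pitch, yaw] about the fixed x, y, z axes, in that order (R = Rz(yaw) Ry(pitch) Rx(roll)).
In Python, from workcell import env, eyes gives the robot as it stands.
- The arm moves only by the tool send_rows, never from a script. Its arguments are lists of equal length, an entry for each row: "grip": the opening, from -1 (shut) to 1 (fully open), so that 0 is half open; "xyz": the shift along the world's x, y, z in m, a list of three; "yaw": the turn about the world's z in degrees. A call has 1 to 8 rows; each row is the pose to reach, as a shift and turn from the pose commanded when the call began; what a row does not reach only later rows make up. A row lasts 1/12 s, in which the tool goes at most 41.7 mm and 7.16 degrees, less where a joint would pass 70% of its speed; a pose out of reach is approached as far as the arm can. A call with a gripper value outside its range is refused whole. The fingers move at their own pace and stop on an object; "grip_force" is the grip in N (left out, the last holds). Time passes only in rows, so rows that repeat a pose let the fingers close. It gives the time, the measured TCP pose, the force, the opening and the grip force at its end, in the units of the state.
- env.state(): the state, without advancing time (a new reading comes with each control period).
- eyes.grab_frame(name): name is "scene" or "top"; returns a dict with "frame" (480x640x3 uint8, red, green, blue), "fx", "fy", "cx", "cy" (pixels), "D" ([k1, k2, p1, p2, k3] as OpenCV has them; the pictures are not rectified), "pose" (4x4, takes a point from camera to world coordinates). Camera axes: x right, y down, z forward; pixel columns grow to the right and rows downward; lengths in mm; the calibration is good to about 2 mm. A picture is of the moment at which its call begins. There is no depth.
- env.job_done(): hands the job in; it is judged then, once.
The state is a dict: "time_s": time; "qpos": joint angles; "qvel": joint speeds; "effort": joint torques, N m; "ee_pos": TCP position; "ee_rot": TCP orientation; "force": force on the tool from outside, world axes, zero at the start; "torque": the same for the moment, N m; "gripper_width": finger opening in mm; "gripper_force": force on a finger pad.
Only numpy, scipy, OpenCV 4.12 (cv2) and the standard library are available. Lean on these libraries where they do the work, as an engineer would, in place of code of your own. Each camera call takes 0.05 s, during which the arm holds its last target. There are 200 camera calls.

### The job

Take the carrying rod by its orange handle out of its stand, thread it through all three rings in the white cleaning rack and go on pushing the rack's rubber button until the blue hold-down slider comes up against its stop, then lift the three rings out together on the rod. Hang the rod back level in both forks of the stand, all three rings hanging on it between the forks. Touch the rings only with the rod, never load the rod or the rings against the rack with more than 25 N, and leave the other things on the bench where they are.

Things in the scene. Friction and masses are not known exactly. Their poses are not given: they have to be found in the camera images.
- rod: loose carrying rod, 100 g: steel rod 8 mm thick with a round nose, on an orange handle. Origin on the rod's axis at the middle of the handle; +x runs along the rod to its nose at x = 175 mm, z up. Handle 36 mm long (x -18 to 18), 16 mm wide (y), from 10 mm above to 20 mm below the axis; 13 mm collar at x 18 to 22. Lies in the stand at the start, handle overhanging.
- stand: fixed aluminium stand with two black V forks open to the top. Origin at the centre of its underside on the bench; x along the rod it carries. Base 165 x 64 x 8 mm. Forks 8 mm thick, at x = -55 and +55 mm; each 90 degree V is 35 to 40 mm wide at its mouth, 93 mm above the bench.
- stand_seat (a point): the middle between the forks, on the axis of a rod seated in them: 80 mm above the bench at the stand's origin; same axes as the stand. The handle hangs beyond the -x fork: with the rod's origin 105 mm in -x from here the forks stand at rod x = 50 and 160 mm; 93 to 115 mm is good.
- rack: fixed white cleaning rack with a blue slider on top. Origin at the centre of its underside on the bench; x is the rings' common axis; the rod enters from the open -x end, moving in +x. Base 100 x 84 x 8 mm; side walls 60 mm high (x -37 to 37), their inner faces at y = +-19 mm; three 7.4 mm grooves at x = -20, 0, 20 mm hold the rings on edge, centres at z = 51 mm.
- rack_lock (a point): point fixed to the rack, on the rings' axis in the middle ring (z = 51 mm), for the blue slider above. Slider top 80.5 mm over the bench, 75 mm wide; its six tabs, 9 mm wide, stand about 2 mm over the rings' shoulders and leave a 24 mm wide channel (y -12 to 12) for the rod to rise through. As found the tabs cover the rings, which then cannot be lifted out.
- rack_axis (a point): the same fixed point, for the slider's black rubber button: 22 mm across, on the rings' axis, facing -x, its face anywhere from x = 37 to 76 mm as found (adjusting screw). Pushed in +x the slider moves 8 to 10 mm with about 4 N of drag, then meets a hard stop; there (at most 1.5 mm short) the tabs stand between the rings. It stays where it is left.
- ring_1: loose aluminium ring, outside 52 mm, bore 16 mm, 6 mm thick, about 35 g, standing on edge in a groove of the rack (rack x = -20 mm, the first the rod meets), with up to 2 mm of sideways and 0.7 mm of lengthwise play. Origin at its centre; x along its bore.
- ring_2: loose brass-coloured ring, outside 52 mm, bore 16 mm, 6 mm thick, about 35 g, standing on edge in a groove of the rack (rack x = 0, the middle one), with up to 2 mm of sideways and 0.7 mm of lengthwise play. Origin at its centre; x along its bore.
- ring_3: loose dark steel ring, outside 52 mm, bore 16 mm, 6 mm thick, about 35 g, standing on edge in a groove of the rack (rack x = +20 mm, the last one), with up to 2 mm of sideways and 0.7 mm of lengthwise play. Origin at its centre; x along its bore.
- slide_box: bystander: white and red carton 32 x 82 x 34 mm, loose; origin under its centre
- coverslip_box: bystander: white and blue carton 42 x 62 x 24 mm, loose; origin under its centre
- lab_timer: bystander: white timer with three keys, 43 x 66 x 64 mm, loose; origin under its centre
- marker_blue: bystander: white pen with blue cap, 10 x 132 x 12 mm, loose; origin under its centre
Mind the look-alikes: they are no part of the job. Several things have the shape of the ring_1; the one meant has the colours described above.

How it is judged (in metres and radians):
On the way, in this order (a step that is already met when the one before it is completed fails the run):
1. the rod runs through the bores of all three rings, still in the rack (x of ring_1 in the frame of rod between 0.045 and 0.171 m and y of ring_1 in the frame of rod between -0.009 and 0.009 m and z of ring_1 in the frame of rod between -0.009 and 0.009 m and x of ring_2 in the frame of rod between 0.045 and 0.171 m and y of ring_2 in the frame of rod between -0.009 and 0.009 m and z of ring_2 in the frame of rod between -0.009 and 0.009 m and x of ring_3 in the frame of rod between 0.045 and 0.171 m and y of ring_3 in the frame of rod between -0.009 and 0.009 m and z of ring_3 in the frame of rod between -0.009 and 0.009 m and height (world z) of each of ring_1, ring_2, ring_3 below 0.062 m), for 0.1 s.
2. all three rings are lifted clear of the rack together on the rod (x of ring_1 in the frame of rod between 0.045 and 0.171 m and y of ring_1 in the frame of rod between -0.009 and 0.009 m and z of ring_1 in the frame of rod between -0.009 and 0.009 m and x of ring_2 in the frame of rod between 0.045 and 0.171 m and y of ring_2 in the frame of rod between -0.009 and 0.009 m and z of ring_2 in the frame of rod between -0.009 and 0.009 m and x of ring_3 in the frame of rod between 0.045 and 0.171 m and y of ring_3 in the frame of rod between -0.009 and 0.009 m and z of ring_3 in the frame of rod between -0.009 and 0.009 m and height (world z) of each of ring_1, ring_2, ring_3 above 0.115 m), for 0.2 s.
At the end, for the whole second after the job is handed in: The rod lies at rest in both forks of the stand (axis within 6 mm sideways and 5 mm in height of its seat, within 0.08 rad of the stand's x axis, rod origin at stand x -117 to -91 mm), and all three rings hang on it at rest between the two forks (ring centres within 50 mm of the stand's middle) (z of rod in the frame of stand between 0.076 and 0.085 m and y of rod in the frame of stand between -0.006 and 0.006 m and x of rod in the frame of stand between -0.117 and -0.091 m and angle between the x axis of rod and the x axis of stand, either way round below 0.08 rad and x of ring_1 in the frame of rod between 0.045 and 0.171 m and y of ring_1 in the frame of rod between -0.009 and 0.009 m and z of ring_1 in the frame of rod between -0.009 and 0.009 m and x of ring_2 in the frame of rod between 0.045 and 0.171 m and y of ring_2 in the frame of rod between -0.009 and 0.009 m and z of ring_2 in the frame of rod between -0.009 and 0.009 m and x of ring_3 in the frame of rod between 0.045 and 0.171 m and y of ring_3 in the frame of rod between -0.009 and 0.009 m and z of ring_3 in the frame of rod between -0.009 and 0.009 m and x of ring_1 in the frame of stand between -0.05 and 0.05 m and x of ring_2 in the frame of stand between -0.05 and 0.05 m and x of ring_3 in the frame of stand between -0.05 and 0.05 m and linear speed of each of ring_1, ring_2, ring_3, rod below 0.03 m/s); the robot touches nothing.
It fails at once if rod or a ring presses on the rack (its slider and button included) with more than 25 N (contact force between any of rod, ring_1, ring_2, ring_3 and rack above 25 N).
It fails at once if the gripper touches a ring (contact force between any of the arm, the fingers and ring_1 above 0.5 N or contact force between any of the arm, the fingers and ring_2 above 0.5 N or contact force between any of the arm, the fingers and ring_3 above 0.5 N).
It fails at once if a bystander is moved more than 30 mm (distance of any of slide_box, coverslip_box, lab_timer, marker_blue from where it was at the start of the episode above 0.03 m).
It also fails if it takes over 61 s, if anything falls off the work surface, if the arm or the gripper's body presses on something with over 40 N, if the wrist force passes 120 N, or if a joint passes its speed limit or range.

## Working session

There is one attempt and no reset: what is moved stays moved. The work goes in short steps, Python scripts to look and compute and a tool call to move; the robot and the scene stay as the last step left them, time stands still between calls to the robot, and variables do not carry over. Pictures are saved under pics/ and viewed, at most 10 in all, crops included, and the job is handed in when it is done.

Besides the shell and the picture viewer there is one more tool, called after "Request:" by a JSON object that holds its "method" and its "body". send_rows: Moves the arm, as the interface text tells. Its arguments: {"type":"object","properties":{"grip":{"type":"array"},"xyz":{"type":"array"},"yaw":{"type":"array"},"grip_force":{"type":"number"}},"required":["grip","xyz","yaw"]}

```bash
mkdir -p pics
cat > h.py <<'E'
import numpy as np, cv2
from workcell import env, eyes
def grab(n,save=None):
    d=eyes.grab_frame(n)
    if save: cv2.imwrite(f'pics/{save}.png',d['frame'][:,:,::-1])
    return d
def K(d): return np.array([[d['fx'],0,d['cx']],[0,d['fy'],d['cy']],[0,0,1.]])
def ray(d,uv):
    p=cv2.undistortPoints(np.array(uv,float).reshape(-1,1,2),K(d),np.array(d['D'],float)).reshape(-1,2)
    P=np.array(d['pose']); r=np.c_[p,np.ones(len(p))]@P[:3,:3].T
    return P[:3,3],r
def onz(d,uv,z):
    o,r=ray(d,uv); z=np.broadcast_to(z,len(r)); return o+r*((z-o[2])/r[:,2])[:,None]
def proj(d,X):
    P=np.linalg.inv(np.array(d['pose'])); 
    return cv2.projectPoints(np.array(X,float).reshape(-1,1,3),cv2.Rodrigues(P[:3,:3])[0],P[:3,3],K(d),np.array(d['D'],float))[0].reshape(-1,2)
E
python3 - <<'E'
from h import *
import pickle
ds={}
for n in('scene','top'):
    d=grab(n,n+'0'); ds[n]=d; print(n,d['fx'],np.round(d['pose'],3).tolist(),d['D'])
pickle.dump(ds,open('d0.pkl','wb'))
print(env.state())
E
```

```text
scene 468.87865555980494 [[0.445, -0.398, 0.802, -202.057], [-0.895, -0.215, 0.39, -352.668], [0.017, -0.892, -0.452, 508.829], [0.0, 0.0, 0.0, 1.0]] [-0.00416515  0.          0.          0.          0.        ]
top 441.1458912701017 [[0.012, -0.982, 0.189, 382.51], [-1.0, -0.014, -0.008, 20.094], [0.01, -0.189, -0.982, 940.846], [0.0, 0.0, 0.0, 1.0]] [-0.01512183  0.          0.          0.          0.        ]
{'time_s': 0.1, 'qpos': array([-6.61185717e+01,  1.83459424e+01,  8.97015712e+01, -3.07862516e-03,
        7.20428337e+01, -1.14619136e+00]), 'qvel': array([ 0.00021644, -0.08547214, -0.12482375, -0.07384541,  0.01935544,
       -0.02043624]), 'effort': array([-5.34759965e-04, -4.13331878e+01, -2.32509667e+01,  7.27820140e-02,
        4.21549135e-02, -5.99067607e-05]), 'ee_pos': array([ 243.05028171, -520.59091556,  213.21015435]), 'ee_rot': array([-1.79909612e+02,  1.11931048e-03,  2.50285720e+01]), 'force': array([ 0.48666917, -0.4440486 , -0.31386528]), 'torque': array([-0.01322849, -0.05086942,  0.01441827]), 'gripper_force': 0.0, 'gripper_width': 91.19350615858765}
```

View pics/top0.png

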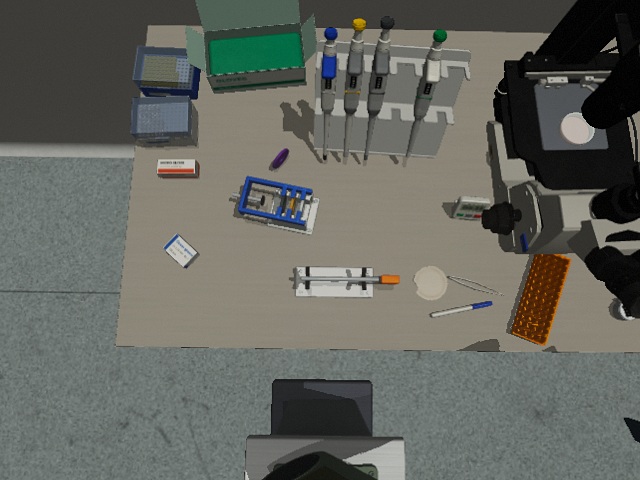

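View pics/scene0.png

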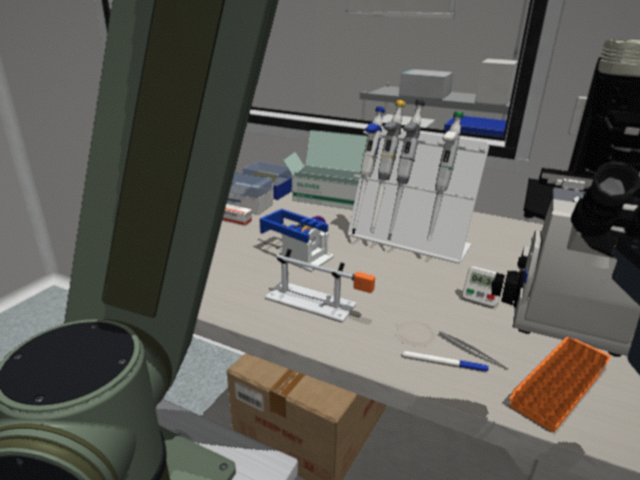

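The top view shows the stand at about (335,281), with the rod's orange handle at (390,280) and its nose to the left. The rack with the blue slider is at (280,205), with its button side at about (245,200). I'll enlarge both.

Run:
```python
from h import *
import pickle
ds=pickle.load(open('d0.pkl','rb'))
f=ds['top']['frame'][165:310,225:415,::-1]
cv2.imwrite('pics/topc.png',cv2.resize(f,None,fx=4.2,fy=4.1,interpolation=cv2.INTER_CUBIC))
f=ds['scene']['frame'][195:330,240:390,::-1]
cv2.imwrite('pics/scc.png',cv2.resize(f,None,fx=4.4,fy=4.4,interpolation=cv2.INTER_CUBIC))
```

```text
(no output)
```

View pics/topc.png

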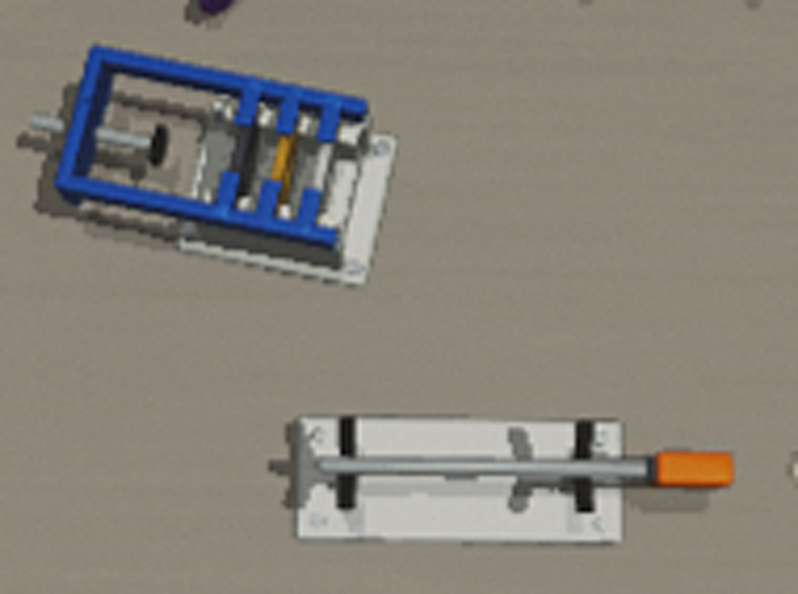

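View pics/scc.png

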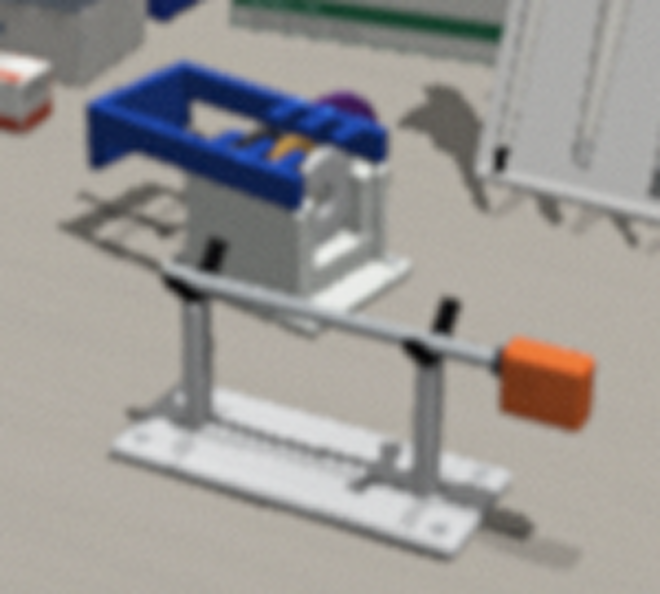

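The crops show the three rings in the rack, front to back: aluminium (crop 325,165), brass (285,160) and dark (247,160). They sit under blue tabs, and the open end faces right. These are the only rings with those colours. The purple disc behind the rack at (212,5) isn't one of them. Next I'll fit the poses.

Run:
```python
from h import *
import pickle
from scipy.optimize import least_squares
ds=pickle.load(open('d0.pkl','rb')); T,S=ds['top'],ds['scene']
t=lambda p:(np.array(p,float)+.5)/[4.2,4.1]+[225,165]-.5
s=lambda p:(np.array(p,float)+.5)/4.4+[240,195]-.5
def world(p,L): c,n=np.cos(p[2]),np.sin(p[2]); L=np.array(L,float); return np.c_[p[0]+c*L[:,0]-n*L[:,1],p[1]+n*L[:,0]+c*L[:,1],L[:,2]]
# stand: base corners (x=±82.5,y=±32, z 8). +x left in image, +y down
Lt=[[82.5,-32,8],[-82.5,-32,8],[-82.5,32,8],[82.5,32,8]]; It=t([[300,417],[622,418],[620,541],[296,541]])
Ls=[[-82.5,-32,8],[-82.5,32,8],[82.5,32,8]]; Is=s([[511,478],[455,555],[110,452]])
for which in('top','both'):
    f=lambda p:np.r_[(proj(T,world(p,Lt))-It).ravel(),((proj(S,world(p,Ls))-Is).ravel() if which=='both' else [])]
    r=least_squares(f,[350,0,1.57]); print('stand',which,r.x[:2],np.degrees(r.x[2]),np.round(r.fun,1))
# rod top edges at z 80
print('rod nose, handle end (z80/90)',onz(T,t([[318,463]]),80),onz(T,t([[733,453],[733,486],[657,453],[657,486]]),90))
# rack
q=[]
Lb=[[-50,-42,8],[-50,42,8]];Ib=t([[396,136],[362,285]])
Lsl=t([[97,45],[367,100]]),t([[57,187],[335,242]])
Sb=[[-50,-42,8],[-50,42,8]];Isb=s([[411,265],[308,333]])
def f(p):
    r=(proj(T,world(p,Lb))-Ib).ravel()
    o=[]
    for im,yy in zip(Lsl,(-37.5,37.5)):
        W=onz(T,im,80.5)-[p[0],p[1],0]
        o+=list((-np.sin(p[2])*W[:,0]+np.cos(p[2])*W[:,1]-yy)/1.9)
    return np.r_[r,o,(proj(S,world(p,Sb))-Isb).ravel()]
r=least_squares(f,[500,100,1.4]);p=r.x;print('rack',p[:2],np.degrees(p[2]),np.round(r.fun,1))
def loc(W): W=W-[p[0],p[1],0]; return np.c_[np.cos(p[2])*W[:,0]+np.sin(p[2])*W[:,1],-np.sin(p[2])*W[:,0]+np.cos(p[2])*W[:,1]]
print('slider corners',loc(onz(T,t([[97,45],[367,100],[57,187],[335,242]]),80.5)))
print('button',loc(onz(T,t([[158,145],[165,143],[150,146]]),51)),'rings',loc(onz(T,t([[247,160],[285,160],[325,165]]),70)))
```

```text
stand top [462.4968767 -13.3966771] 90.46446794207652 [-0.8 -0.2  0.1 -0.   1.1  0.3 -0.4 -0.1]
stand both [461.89009272 -14.67901636] 90.34958781094015 [-0.2 -0.   0.7  0.3  1.7  0.7  0.2  0.1  0.3 -1.4 -0.4 -0.8 -1.3 -1.3]
rod nose, handle end (z80/90) [[462.96184324  55.03503893  80.        ]] [[ 469.27878899 -136.33096749   90.        ]
 [ 453.73649431 -136.01956628   90.        ]
 [ 468.82020673 -101.25106157   90.        ]
 [ 453.28887974 -101.05889822   90.        ]]
rack [613.29594813  77.64757697] 78.77747231471386 [ 0.3 -0.   0.3  0.5  0.1  0.3 -0.1 -0.6 -0.1 -0.6 -0.  -1.4]
slider corners [[ 98.17724636 -37.288836  ]
 [-35.83305946 -36.96136061]
 [ 99.51229612  37.26615179]
 [-36.13994755  36.42946667]]
button [[62.77217419 -0.63577197]
 [59.62222874 -2.3853503 ]
 [66.52780169  0.70545848]] rings [[ 15.31305868   2.44436807]
 [ -2.69710765  -1.41134679]
 [-22.21331224  -2.9680525 ]]
```

Request:
{"method": "send_rows", "body": {"grip": [1, 1, 1, 1, 1, 1, 1, 1], "xyz": [[0.01, 0.04, 0], [0.02, 0.08, 0], [0.03, 0.12, 0], [0.04, 0.16, 0], [0.055, 0.2, 0], [0.075, 0.235, 0], [0.1, 0.265, 0], [0.125, 0.295, 0]], "yaw": [7, 14, 21, 28, 35, 42, 49, 56], "grip_force": 40}}

```text
time_s: 0.77
ee_pos: [368.4, -224.1, 214.1]
ee_rot: [180.0, 0.0, 81.3]
force: [0.6, -0.8, 0.2]
gripper_width: 91.3
gripper_force: 0.0
```

Request:
{"method": "send_rows", "body": {"grip": [0.5, 0, 0, -0.1, -0.1, -0.1, -0.1, -0.1], "xyz": [[0.025, 0.03, 0], [0.05, 0.06, 0], [0.075, 0.09, 0], [0.093, 0.107, -0.02], [0.0935, 0.107, -0.04], [0.0935, 0.107, -0.06], [0.0935, 0.107, -0.06], [0.0935, 0.107, -0.06]], "yaw": [5, 9.4, 9.4, 9.4, 9.4, 9.4, 9.4, 9.4]}}

```text
time_s: 1.43
ee_pos: [461.0, -118.7, 153.2]
ee_rot: [-179.8, -0.0, 90.4]
force: [0.7, 0.1, 0.8]
gripper_width: 42.4
gripper_force: 0.0
```

Request:
{"method": "send_rows", "body": {"grip": [-0.1, -0.1, -0.1, -0.1, -0.1, -0.1, -0.1, -0.1], "xyz": [[0, 0, -0.02], [0, 0, -0.04], [0, 0, -0.06], [0, 0, -0.075], [0, 0, -0.085], [0, 0, -0.092], [0, 0, -0.097], [0, 0, -0.097]], "yaw": [0, 0, 0, 0, 0, 0, 0, 0]}}

```text
time_s: 2.1
ee_pos: [461.9, -119.3, 57.1]
ee_rot: [180.0, 0.0, 90.4]
force: [-0.1, 0.4, -0.1]
gripper_width: 40.7
gripper_force: 0.0
```

Request:
{"method": "send_rows", "body": {"grip": [-0.5, -0.6, -0.6, -0.62, -0.64, -0.66, -0.68, -0.7], "xyz": [[0, 0, 0], [0, 0, 0], [0, 0, 0], [0, 0, 0], [0, 0, 0], [0, 0, 0], [0, 0, 0], [0, 0, 0]], "yaw": [0, 0, 0, 0, 0, 0, 0, 0]}}

```text
time_s: 2.77
ee_pos: [463.4, -119.2, 57.6]
ee_rot: [179.8, 0.0, 90.4]
force: [5.1, 0.2, 1.5]
gripper_width: 15.9
gripper_force: 39.9
```

Request:
{"method": "send_rows", "body": {"grip": [-0.7, -0.7, -0.7, -0.7, -0.7, -0.7, -0.7, -0.7], "xyz": [[0.0015, 0, 0], [0.0015, 0, 0], [0.0015, 0, 0.005], [0.0015, 0, 0.015], [0.0015, 0, 0.03], [0.0015, 0, 0.045], [0.0015, 0, 0.06], [0.0015, 0, 0.06]], "yaw": [0, 0, 0, 0, 0, 0, 0, 0]}}

```text
time_s: 3.43
ee_pos: [463.2, -119.3, 118.7]
ee_rot: [179.9, 0.1, 90.5]
force: [0.2, 0.1, -1.3]
gripper_width: 16.0
gripper_force: 40.0
```

Request:
{"method": "send_rows", "body": {"grip": [-0.7, -0.7, -0.7, -0.7, -0.7, -0.7, -0.7, -0.7], "xyz": [[0.02, -0.012, 0], [0.05, -0.024, 0], [0.08, -0.0337, 0], [0.1058, -0.0337, -0.02], [0.1058, -0.0337, -0.045], [0.1058, -0.0337, -0.07], [0.1058, -0.0337, -0.087], [0.1058, -0.0337, -0.09]], "yaw": [-3, -6, -9, -11.7, -11.7, -11.7, -11.7, -11.7]}}

```text
time_s: 4.1
ee_pos: [564.6, -151.6, 22.0]
ee_rot: [-179.3, -0.0, 78.8]
force: [-0.5, 0.2, -1.3]
gripper_width: 15.6
gripper_force: 40.0
```

Run:
```python
from h import *
import pickle
ds={n:grab(n) for n in('top','scene')}
pickle.dump(ds,open('d1.pkl','wb'))
print(env.state()['ee_pos'],env.state()['ee_rot'])
a=cv2.resize(ds['top']['frame'][165:285,225:415],None,fx=4.2,fy=4.2,interpolation=cv2.INTER_CUBIC)
cv2.imwrite('pics/t1.png',a[:,:,::-1])
a=cv2.resize(ds['scene']['frame'][195:295,240:390],None,fx=5,fy=5,interpolation=cv2.INTER_CUBIC)
cv2.imwrite('pics/s1.png',a[:,:,::-1])
```

```text
[ 567.23501127 -152.3000922    25.28307513] [-1.79719742e+02 -3.50254631e-03  7.87603728e+01]
```

View pics/t1.png

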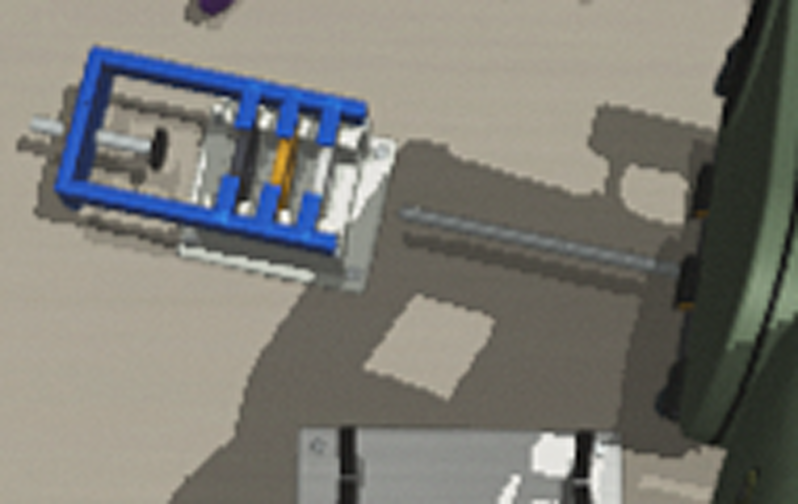

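View pics/s1.png

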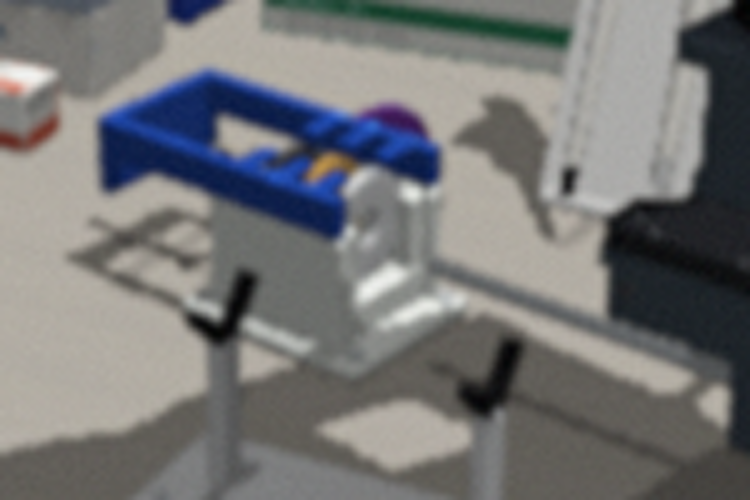

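Top crop: the rod runs from its nose at (400,212) to (670,266), with the slider ahead of it roughly on the same line. The scene crop shows the bore of the first ring at about (368,210). I'll measure the rod's line against the rack's, with the arm settled.

```bash
cat > m.py <<'E'
from h import *
from scipy.ndimage import map_coordinates
p=np.array([613.296,77.648,np.radians(78.777)])
def loc(W): W=W-[p[0],p[1],0]; return np.c_[np.cos(p[2])*W[:,0]+np.sin(p[2])*W[:,1],-np.sin(p[2])*W[:,0]+np.cos(p[2])*W[:,1]]
def glob(x,y,z): c,n=np.cos(p[2]),np.sin(p[2]); x,y,z=np.broadcast_arrays(x,y,z); return np.c_[p[0]+c*x-n*y,p[1]+n*x+c*y,z]
E
python3 - <<'E'
from m import *
import pickle
d=grab('top'); st=env.state(); print(st['ee_pos'],st['ee_rot'][2],'tcp local',loc(st['ee_pos'][None]))
pickle.dump(d,open('d2.pkl','wb'))
g=d['frame'].astype(float).mean(2)
ys=np.arange(-14,14.01,.25)
zr=st['ee_pos'][2]+22.8; print('zr',zr)
res=[]
for x in np.arange(-135,-66,4.):
    uv=proj(d,glob(x,ys,zr)); v=map_coordinates(g,[uv[:,1],uv[:,0]],order=1)
    gr=np.gradient(v); i=np.argmax(gr); j=np.argmin(gr); 
    w=np.clip(v-np.median(v)-8,0,None); res.append((x,(w*ys).sum()/w.sum() if w.sum()>0 else np.nan,ys[i],ys[j]))
print(np.round(res,1).tolist())
x=np.arange(-80,-40,1.); uv=proj(d,glob(x,np.nanmedian(np.array(res)[:,1]),zr)); print(np.round(map_coordinates(g,[uv[:,1],uv[:,0]],order=1)).tolist())
# slider edges, blue mask
f=d['frame'].astype(float); b=f[:,:,2]-f[:,:,0]
ys=np.arange(-50,50.01,.25)
for x in (-30,-12,8,30,40,50,60,70,80):
    uv=proj(d,glob(x,ys,80.5)); v=map_coordinates(b,[uv[:,1],uv[:,0]],order=1)>50
    e=np.flatnonzero(np.diff(v.astype(int))); print(x,ys[e])
E
```

```text
[ 568.51462124 -152.67587532   26.71728426] 78.74745281107442 tcp local [[-234.63513157   -0.90247278]]
zr 49.51728425726814
[[-135.0, 1.3, 0.0, 4.5], [-131.0, 1.6, 1.0, 3.8], [-127.0, 1.8, 0.0, 2.5], [-123.0, 1.3, 0.5, 4.8], [-119.0, 1.8, 0.0, 3.5], [-115.0, 1.0, 0.0, 4.2], [-111.0, 1.5, -0.5, 3.8], [-107.0, 1.9, 0.2, 4.0], [-103.0, 1.3, 0.5, 4.8], [-99.0, 1.7, -0.2, 12.8], [-95.0, 1.0, 0.0, 4.2], [-91.0, 1.4, -0.8, 3.8], [-87.0, 1.6, -0.5, 3.8], [-83.0, 1.1, 0.2, 4.8], [-79.0, 1.7, -0.2, 3.5], [-75.0, -0.1, -2.2, 4.2], [-71.0, 1.3, 0.0, 1.5], [-67.0, 1.6, -0.5, 3.8]]
[121.0, 120.0, 117.0, 113.0, 112.0, 113.0, 117.0, 120.0, 122.0, 124.0, 124.0, 122.0, 117.0, 113.0, 112.0, 113.0, 111.0, 108.0, 102.0, 94.0, 92.0, 92.0, 93.0, 95.0, 95.0, 94.0, 96.0, 102.0, 111.0, 125.0, 138.0, 140.0, 142.0, 140.0, 139.0, 157.0, 183.0, 205.0, 222.0, 230.0]
-30 [-37.25 -28.25  29.5   38.25]
-12 [-37.25 -28.5   29.5   38.5 ]
8 [-37.25 -28.5   29.25  38.  ]
30 [-37.5  -28.25  29.25  38.25]
40 [-37.25 -28.25  29.5   38.25]
50 [-37.   -28.25  29.5   38.25]
60 [-37.25 -28.25  29.5   38.25]
70 [-37.25 -28.25  29.5   38.25]
80 [-37.5  -28.25  29.25  38.25]
```

Run:
```python
from m import *
import pickle
d=grab('top'); st=env.state(); print(st['ee_pos'],st['ee_rot'],'tcp local',loc(st['ee_pos'][None]))
g=d['frame'].astype(float).mean(2); zr=51
ys=np.arange(-12,14.01,.5)
for a,b in((-130,-110),(-110,-90),(-90,-70)):
    V=[]
    for x in np.arange(a,b,1.):
        uv=proj(d,glob(x,ys,zr)); V.append(map_coordinates(g,[uv[:,1],uv[:,0]],order=1))
    v=np.mean(V,0); print([(float(y),int(q)) for y,q in zip(ys,v) if True])
# same for original picture rod in stand, z80, world x profile
T=pickle.load(open('d0.pkl','rb'))['top']; g=T['frame'].astype(float).mean(2); xs=np.arange(450,476,.5)
for a,b in((-30,0),(0,25)):
    V=[]
    for y in np.arange(a,b,1.):
        uv=proj(T,np.c_[xs,0*xs+y,0*xs+80]); V.append(map_coordinates(g,[uv[:,1],uv[:,0]],order=1))
    print([(float(x),int(q)) for x,q in zip(xs,np.mean(V,0))])
f=T['frame'].astype(float); o=f[:,:,0]-f[:,:,2]; V=[]
for y in np.arange(-130,-108,1.):
    uv=proj(T,np.c_[xs,0*xs+y,0*xs+90]); V.append(map_coordinates(o,[uv[:,1],uv[:,0]],order=1))
print('handle',[(float(x),int(q)) for x,q in zip(xs,np.mean(V,0))])
```

```text
[ 569.2681905  -152.87065431   27.5998748 ] [1.79958495e+02 1.43305281e-02 7.87419969e+01] tcp local [[-234.67952006   -1.67954109]]
[(-12.0, 96), (-11.5, 96), (-11.0, 95), (-10.5, 95), (-10.0, 95), (-9.5, 95), (-9.0, 94), (-8.5, 94), (-8.0, 94), (-7.5, 94), (-7.0, 94), (-6.5, 95), (-6.0, 94), (-5.5, 94), (-5.0, 93), (-4.5, 92), (-4.0, 91), (-3.5, 92), (-3.0, 93), (-2.5, 95), (-2.0, 99), (-1.5, 104), (-1.0, 110), (-0.5, 114), (0.0, 116), (0.5, 115), (1.0, 112), (1.5, 108), (2.0, 104), (2.5, 99), (3.0, 94), (3.5, 89), (4.0, 86), (4.5, 85), (5.0, 86), (5.5, 87), (6.0, 89), (6.5, 90), (7.0, 92), (7.5, 93), (8.0, 94), (8.5, 95), (9.0, 95), (9.5, 96), (10.0, 95), (10.5, 93), (11.0, 91), (11.5, 87), (12.0, 84), (12.5, 81), (13.0, 78), (13.5, 75), (14.0, 74)]
[(-12.0, 94), (-11.5, 95), (-11.0, 95), (-10.5, 95), (-10.0, 95), (-9.5, 95), (-9.0, 95), (-8.5, 95), (-8.0, 95), (-7.5, 95), (-7.0, 95), (-6.5, 95), (-6.0, 95), (-5.5, 94), (-5.0, 93), (-4.5, 92), (-4.0, 92), (-3.5, 93), (-3.0, 95), (-2.5, 97), (-2.0, 101), (-1.5, 105), (-1.0, 110), (-0.5, 114), (0.0, 116), (0.5, 115), (1.0, 113), (1.
[... 2398 characters left out ...]
, 19), (450.5, 20), (451.0, 22), (451.5, 24), (452.0, 29), (452.5, 46), (453.0, 63), (453.5, 80), (454.0, 98), (454.5, 119), (455.0, 139), (455.5, 159), (456.0, 170), (456.5, 169), (457.0, 169), (457.5, 169), (458.0, 169), (458.5, 169), (459.0, 169), (459.5, 169), (460.0, 169), (460.5, 170), (461.0, 170), (461.5, 170), (462.0, 171), (462.5, 171), (463.0, 171), (463.5, 172), (464.0, 173), (464.5, 174), (465.0, 176), (465.5, 177), (466.0, 178), (466.5, 178), (467.0, 179), (467.5, 174), (468.0, 157), (468.5, 140), (469.0, 122), (469.5, 101), (470.0, 75), (470.5, 49), (471.0, 24), (471.5, 14), (472.0, 15), (472.5, 16), (473.0, 17), (473.5, 18), (474.0, 18), (474.5, 19), (475.0, 19), (475.5, 19)]
```

Rod line against slider axis: lateral error is about 0.3 mm, yaw error under 0.1° and height about 50.3 against 51. That's good enough to insert in small steps.

Request:
{"method": "send_rows", "body": {"grip": [-0.7, -0.7, -0.7, -0.7, -0.7, -0.7, -0.7, -0.7], "xyz": [[0.0007, 0.0049, 0.0006], [0.0017, 0.0098, 0.0006], [0.0027, 0.0147, 0.0006], [0.0036, 0.0196, 0.0006], [0.0046, 0.0245, 0.0006], [0.0056, 0.0294, 0.0006], [0.0065, 0.0343, 0.0006], [0.0075, 0.0392, 0.0006]], "yaw": [0, 0, 0, 0, 0, 0, 0, 0]}}

```text
time_s: 4.97
ee_pos: [576.7, -112.9, 27.6]
ee_rot: [180.0, 0.0, 78.7]
force: [0.0, 0.4, -1.7]
gripper_width: 16.1
gripper_force: 40.0
```

Request:
{"method": "send_rows", "body": {"grip": [-0.7, -0.7, -0.7, -0.7], "xyz": [[0.0004, 0.002, 0], [0.0008, 0.0039, 0], [0.0008, 0.0039, 0], [0.0008, 0.0039, 0]], "yaw": [0, 0, 0, 0]}}

```text
time_s: 5.3
ee_pos: [577.4, -109.7, 27.5]
ee_rot: [180.0, 0.0, 78.7]
force: [-0.3, 0.7, -1.0]
gripper_width: 15.5
gripper_force: 40.0
```

Request:
{"method": "send_rows", "body": {"grip": [-0.7, -0.7, -0.7, -0.7, -0.7, -0.7], "xyz": [[0.0006, 0.0029, 0.0004], [0.0012, 0.0059, 0.0004], [0.0018, 0.0088, 0.0004], [0.0023, 0.0118, 0.0004], [0.0029, 0.0147, 0.0004], [0.0033, 0.0167, 0.0004]], "yaw": [0, 0, 0, 0, 0, 0]}}

```text
time_s: 5.8
ee_pos: [580.7, -92.5, 28.0]
ee_rot: [180.0, -0.0, 78.7]
force: [-0.4, -0.1, -0.9]
gripper_width: 15.9
gripper_force: 40.0
```

Request:
{"method": "send_rows", "body": {"grip": [-0.7, -0.7, -0.7, -0.7, -0.7, -0.7], "xyz": [[0.0006, 0.0029, 0], [0.0012, 0.0059, 0], [0.0018, 0.0088, 0], [0.0023, 0.0118, 0], [0.0029, 0.0147, 0], [0.0035, 0.0177, 0]], "yaw": [0, 0, 0, 0, 0, 0]}}

```text
time_s: 6.3
ee_pos: [584.2, -74.9, 28.0]
ee_rot: [180.0, -0.0, 78.7]
force: [-0.2, 0.3, -1.0]
gripper_width: 16.1
gripper_force: 40.0
```

Request:
{"method": "send_rows", "body": {"grip": [-0.7, -0.7, -0.7, -0.7, -0.7, -0.7, -0.7, -0.7], "xyz": [[0.0006, 0.0029, 0], [0.0012, 0.0059, 0], [0.0018, 0.0088, 0], [0.0023, 0.0118, 0], [0.0029, 0.0147, 0], [0.0035, 0.0177, 0], [0.0041, 0.0206, 0], [0.0047, 0.0235, 0]], "yaw": [0, 0, 0, 0, 0, 0, 0, 0]}}

```text
time_s: 6.97
ee_pos: [588.9, -51.4, 28.0]
ee_rot: [180.0, -0.0, 78.7]
force: [-0.5, 1.2, -1.4]
gripper_width: 15.8
gripper_force: 40.0
```

Run:
```python
from m import *
d=grab('top'); s=grab('scene'); st=env.state(); print(st['ee_pos'],st['force'],loc(st['ee_pos'][None]))
a=cv2.resize(d['frame'][165:255,225:345],None,fx=3.3,fy=3.3,interpolation=cv2.INTER_CUBIC)
b=cv2.resize(s['frame'][195:285,240:360],None,fx=3.3,fy=3.3,interpolation=cv2.INTER_CUBIC)
cv2.imwrite('pics/ins.png',np.hstack([a,b])[:,:,::-1])
```

```text
[588.96597977 -51.2824891   27.98196542] [ 0.24499568 -0.23105975 -1.48661823] [[-131.20027099   -1.22873839]]
```

View pics/ins.png

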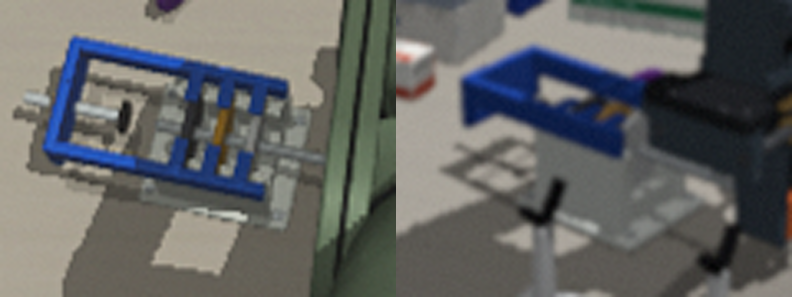

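Left half (top view): the rod passes through all three rings, its nose at about (158,127) and the button at (125,117), so roughly 16 mm remain.

Request:
{"method": "send_rows", "body": {"grip": [-0.7, -0.7, -0.7, -0.7, -0.7, -0.7, -0.7], "xyz": [[0.0004, 0.002, 0], [0.0008, 0.0039, 0], [0.0012, 0.0059, 0], [0.0016, 0.0078, 0], [0.002, 0.0098, 0], [0.0023, 0.0118, 0], [0.0025, 0.0127, 0]], "yaw": [0, 0, 0, 0, 0, 0, 0]}}

```text
time_s: 7.65
ee_pos: [591.4, -38.7, 28.0]
ee_rot: [180.0, -0.0, 78.7]
force: [-0.7, 0.0, -0.0]
gripper_width: 16.0
gripper_force: 40.0
```

Request:
{"method": "send_rows", "body": {"grip": [-0.7, -0.7, -0.7, -0.7], "xyz": [[0.0003, 0.0015, 0], [0.0006, 0.0029, 0], [0.0008, 0.0039, 0], [0.0008, 0.0039, 0]], "yaw": [0, 0, 0, 0]}}

```text
time_s: 7.98
ee_pos: [592.2, -35.0, 28.0]
ee_rot: [180.0, 0.0, 78.7]
force: [0.1, 0.7, -0.8]
gripper_width: 15.9
gripper_force: 40.0
```

Request:
{"method": "send_rows", "body": {"grip": [-0.7, -0.7, -0.7, -0.7], "xyz": [[0.0003, 0.0015, 0], [0.0006, 0.0029, 0], [0.0008, 0.0039, 0], [0.0008, 0.0039, 0]], "yaw": [0, 0, 0, 0]}}

```text
time_s: 8.32
ee_pos: [592.9, -31.6, 28.0]
ee_rot: [180.0, 0.0, 78.7]
force: [-0.5, -3.4, -0.3]
gripper_width: 15.8
gripper_force: 40.0
```

Request:
{"method": "send_rows", "body": {"grip": [-0.7, -0.7, -0.7, -0.7], "xyz": [[0.0003, 0.0015, 0], [0.0006, 0.0029, 0], [0.0008, 0.0039, 0], [0.0008, 0.0039, 0]], "yaw": [0, 0, 0, 0]}}

```text
time_s: 8.65
ee_pos: [593.7, -27.1, 27.9]
ee_rot: [-180.0, -0.0, 78.7]
force: [-0.9, -3.7, -1.6]
gripper_width: 15.7
gripper_force: 40.0
```

Request:
{"method": "send_rows", "body": {"grip": [-0.7, -0.7, -0.7], "xyz": [[0.0002, 0.001, 0], [0.0004, 0.002, 0], [0.0004, 0.002, 0]], "yaw": [0, 0, 0]}}

```text
time_s: 8.9
ee_pos: [594.2, -25.3, 28.0]
ee_rot: [180.0, 0.0, 78.7]
force: [-0.6, -4.1, -0.8]
gripper_width: 16.0
gripper_force: 40.0
```

Request:
{"method": "send_rows", "body": {"grip": [-0.7, -0.7, -0.7], "xyz": [[0.0002, 0.001, 0], [0.0002, 0.001, 0], [0.0002, 0.001, 0]], "yaw": [0, 0, 0]}}

```text
time_s: 9.15
ee_pos: [594.2, -25.1, 28.0]
ee_rot: [180.0, 0.1, 78.8]
force: [-2.2, -6.7, 0.5]
gripper_width: 15.9
gripper_force: 40.0
```

Request:
{"method": "send_rows", "body": {"grip": [-0.7, -0.7, -0.7], "xyz": [[0.0002, 0.001, 0], [0.0002, 0.001, 0], [0.0002, 0.001, 0]], "yaw": [0, 0, 0]}}

```text
time_s: 9.4
ee_pos: [594.3, -25.0, 28.1]
ee_rot: [180.0, 0.2, 78.8]
force: [-2.4, -10.8, 2.0]
gripper_width: 15.7
gripper_force: 40.0
```

The position holds at y = -25 while the force climbs past 10 N, so it has hit the stop. I'll back off 3.5 mm and measure how far the slider moved.

Request:
{"method": "send_rows", "body": {"grip": [-0.7, -0.7, -0.7, -0.7], "xyz": [[-0.0004, -0.002, 0], [-0.0008, -0.0039, 0], [-0.0008, -0.0039, 0], [-0.0008, -0.0039, 0]], "yaw": [0, 0, 0, 0]}}

```text
time_s: 9.73
ee_pos: [594.0, -26.5, 28.0]
ee_rot: [180.0, -0.1, 78.7]
force: [0.4, -0.5, -1.1]
gripper_width: 16.2
gripper_force: 40.0
```

Run:
```python
from m import *
import pickle
T=pickle.load(open('d0.pkl','rb'))['top']; d=grab('top'); st=env.state(); print(st['ee_pos'],st['force'])
xs=np.arange(-50,120,.25)
for y in(-33,-18,18.5,33):
    for D in(T,d):
        b=D['frame'][:,:,2].astype(float)-D['frame'][:,:,0]; 
        uv=proj(D,glob(xs,y,80.5)); v=map_coordinates(b,[uv[:,1],uv[:,0]],order=1)>50
        print(y,xs[np.flatnonzero(np.diff(v.astype(int)))])
```

```text
[593.97367213 -26.56735297  27.97300477] [ 0.63027058 -0.48438597 -1.99357525]
-33 [-36.   101.25]
-33 [-24.5 110.5]
-18 [-24.5  -15.75  -4.25   4.75  15.25  24.25  93.25 101.25]
-18 [-14.25  -6.75   5.25  13.    25.5   33.25 101.5  110.75]
18.5 [-24.5  -15.5   -4.     4.75  15.25  24.5   93.25 101.5 ]
18.5 [-14.25  -6.75   5.5   13.    25.5   33.25 102.5  110.5 ]
33 [-36.   101.25]
33 [-25.75 110.75]
```

The slider moved about 9.4 mm and the tabs now sit between the rings (centres about -10, 9 and 29). Now the lift.

Request:
{"method": "send_rows", "body": {"grip": [-0.7, -0.7, -0.7, -0.7, -0.7, -0.7, -0.7, -0.7], "xyz": [[0, 0, 0.002], [0, 0, 0.004], [0, 0, 0.006], [0, 0, 0.008], [0, 0, 0.01], [0, 0, 0.012], [0, 0, 0.014], [0, 0, 0.014]], "yaw": [0, 0, 0, 0, 0, 0, 0, 0]}}

```text
time_s: 10.45
ee_pos: [594.0, -27.2, 42.4]
ee_rot: [180.0, -0.0, 78.7]
force: [-0.2, 0.2, -2.5]
gripper_width: 16.2
gripper_force: 40.0
```

Request:
{"method": "send_rows", "body": {"grip": [-0.7, -0.7, -0.7, -0.7, -0.7, -0.7, -0.7, -0.7], "xyz": [[0, 0, 0.003], [0, 0, 0.006], [0, 0, 0.009], [0, 0, 0.012], [0, 0, 0.015], [0, 0, 0.018], [0, 0, 0.021], [0, 0, 0.021]], "yaw": [0, 0, 0, 0, 0, 0, 0, 0]}}

```text
time_s: 11.12
ee_pos: [594.2, -27.2, 63.8]
ee_rot: [179.9, -0.0, 78.7]
force: [0.0, -0.4, -2.8]
gripper_width: 15.7
gripper_force: 40.0
```

Request:
{"method": "send_rows", "body": {"grip": [-0.7, -0.7, -0.7, -0.7, -0.7, -0.7, -0.7, -0.7], "xyz": [[0, 0, 0.004], [0, 0, 0.008], [0, 0, 0.013], [0, 0, 0.018], [0, 0, 0.023], [0, 0, 0.028], [0, 0, 0.032], [0, 0, 0.032]], "yaw": [0, 0, 0, 0, 0, 0, 0, 0]}}

```text
time_s: 11.78
ee_pos: [594.4, -27.3, 96.2]
ee_rot: [179.9, -0.0, 78.7]
force: [0.8, 0.0, -1.9]
gripper_width: 16.2
gripper_force: 40.0
```

Request:
{"method": "send_rows", "body": {"grip": [-0.7, -0.7, -0.7, -0.7, -0.7, -0.7, -0.7, -0.7], "xyz": [[0, 0, 0.006], [0, 0, 0.013], [0, 0, 0.021], [0, 0, 0.029], [0, 0, 0.037], [0, 0, 0.044], [0, 0, 0.049], [0, 0, 0.049]], "yaw": [0, 0, 0, 0, 0, 0, 0, 0]}}

```text
time_s: 12.45
ee_pos: [594.6, -27.3, 145.5]
ee_rot: [179.8, -0.0, 78.7]
force: [0.3, 0.1, -2.3]
gripper_width: 15.7
gripper_force: 40.0
```

Request:
{"method": "send_rows", "body": {"grip": [-0.7, -0.7, -0.7, -0.7], "xyz": [[0, 0, 0], [0, 0, 0], [0, 0, 0], [0, 0, 0]], "yaw": [0, 0, 0, 0]}}

```text
time_s: 12.78
ee_pos: [593.5, -27.2, 143.4]
ee_rot: [-179.9, 0.0, 78.7]
force: [0.5, 0.2, -2.0]
gripper_width: 15.9
gripper_force: 40.0
```

Run:
```python
from m import *
d=grab('top'); s=grab('scene'); st=env.state(); print(st['ee_pos'],st['force'],st['time_s'])
a=cv2.resize(d['frame'][160:270,230:350],None,fx=3.3,fy=3.3,interpolation=cv2.INTER_CUBIC)
b=cv2.resize(s['frame'][160:270,240:360],None,fx=3.3,fy=3.3,interpolation=cv2.INTER_CUBIC)
cv2.imwrite('pics/lift.png',np.hstack([a,b])[:,:,::-1])
```

```text
[593.57945779 -27.21752963 143.61051835] [-0.50050723 -0.31553366 -2.57281309] 12.8833
```

View pics/lift.png

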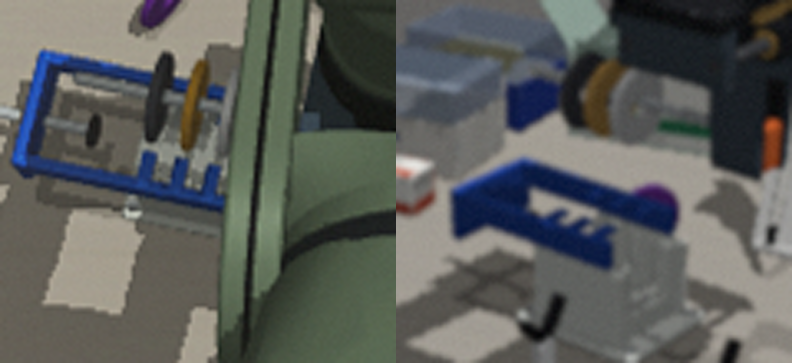

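Both views show the dark, brass and aluminium rings hanging together on the rod, clear of the rack. Next I'll carry them gently to above the stand.

Request:
{"method": "send_rows", "body": {"grip": [-0.7, -0.7, -0.7, -0.7, -0.7, -0.7, -0.7, -0.7], "xyz": [[-0.003, -0.002, 0], [-0.008, -0.005, 0], [-0.015, -0.01, 0], [-0.024, -0.017, 0], [-0.034, -0.024, 0], [-0.044, -0.031, 0], [-0.054, -0.038, 0], [-0.064, -0.045, 0]], "yaw": [0.3, 0.7, 1.4, 2.2, 3.1, 4, 4.9, 5.8]}}

```text
time_s: 13.55
ee_pos: [528.4, -72.9, 144.1]
ee_rot: [-180.0, 0.0, 84.6]
force: [-0.1, 0.0, -2.4]
gripper_width: 15.6
gripper_force: 40.0
```

Request:
{"method": "send_rows", "body": {"grip": [-0.7, -0.7, -0.7, -0.7, -0.7, -0.7, -0.7, -0.7], "xyz": [[-0.01, -0.007, 0], [-0.02, -0.014, 0], [-0.03, -0.021, 0], [-0.04, -0.028, 0], [-0.05, -0.035, 0], [-0.058, -0.041, 0], [-0.064, -0.045, 0], [-0.0665, -0.047, 0]], "yaw": [0.9, 1.8, 2.7, 3.6, 4.5, 5.2, 5.7, 5.9]}}

```text
time_s: 14.22
ee_pos: [461.9, -119.8, 144.2]
ee_rot: [-180.0, 0.0, 90.4]
force: [-0.3, -0.3, -2.9]
gripper_width: 15.7
gripper_force: 40.0
```

Request:
{"method": "send_rows", "body": {"grip": [-0.7, -0.7, -0.7, -0.7, -0.7, -0.7], "xyz": [[0, 0, 0], [0, 0, 0], [0, 0, 0], [0, 0, 0], [0, 0, 0], [0, 0, 0]], "yaw": [0, 0, 0, 0, 0, 0]}}

```text
time_s: 14.72
ee_pos: [463.5, -119.0, 143.9]
ee_rot: [180.0, -0.0, 90.5]
force: [0.2, -0.4, -2.1]
gripper_width: 15.8
gripper_force: 40.0
```

Request:
{"method": "send_rows", "body": {"grip": [-0.7, -0.7, -0.7, -0.7, -0.7, -0.7, -0.7, -0.7], "xyz": [[0, 0, -0.004], [0, 0, -0.012], [0, 0, -0.022], [0, 0, -0.032], [0, 0, -0.042], [0, 0, -0.052], [0, 0, -0.06], [0, 0, -0.065]], "yaw": [0, 0, 0, 0, 0, 0, 0, 0]}}

```text
time_s: 15.38
ee_pos: [462.5, -119.0, 77.5]
ee_rot: [-179.9, -0.0, 90.4]
force: [-0.6, 0.6, -2.7]
gripper_width: 15.7
gripper_force: 40.0
```

Request:
{"method": "send_rows", "body": {"grip": [-0.7, -0.7, -0.7, -0.7, -0.7, -0.7, -0.7, -0.7], "xyz": [[0, 0, -0.004], [0, 0, -0.008], [0, 0, -0.012], [0, 0, -0.016], [0, 0, -0.019], [0, 0, -0.019], [0, 0, -0.019], [0, 0, -0.019]], "yaw": [0, 0, 0, 0, 0, 0, 0, 0]}}

```text
time_s: 16.05
ee_pos: [463.4, -119.3, 60.2]
ee_rot: [180.0, 0.0, 90.4]
force: [-0.3, -0.4, -1.7]
gripper_width: 16.0
gripper_force: 40.0
```

Run:
```python
from m import *
d=grab('top'); s=grab('scene'); st=env.state(); print(st['ee_pos'],st['force'],st['time_s'])
a=cv2.resize(d['frame'][220:330,280:400],None,fx=3.3,fy=3.3,interpolation=cv2.INTER_CUBIC)
b=cv2.resize(s['frame'][230:340,255:375],None,fx=3.3,fy=3.3,interpolation=cv2.INTER_CUBIC)
cv2.imwrite('pics/seat.png',np.hstack([a,b])[:,:,::-1])
```

```text
[ 463.45532512 -119.28613507   60.2243291 ] [ 0.16418513 -0.67708461 -3.41119853] 16.15
```

View pics/seat.png

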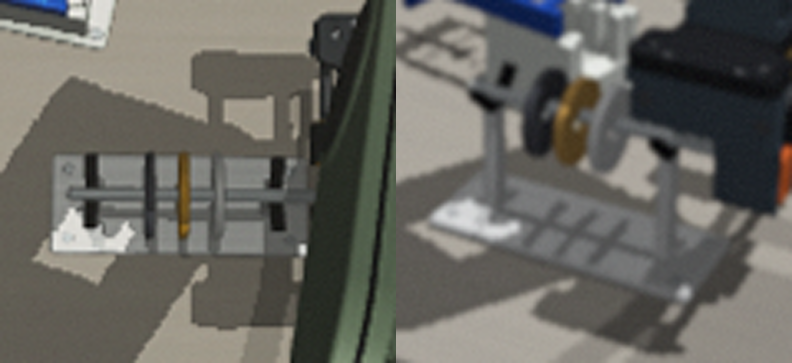

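The three rings hang between the forks, and the rod sits over both V's. I'll lower it the last 3 mm.

Request:
{"method": "send_rows", "body": {"grip": [-0.7, -0.7, -0.7, -0.7, -0.7, -0.7], "xyz": [[0, 0, -0.001], [0, 0, -0.002], [0, 0, -0.0028], [0, 0, -0.0028], [0, 0, -0.0028], [0, 0, -0.0028]], "yaw": [0, 0, 0, 0, 0, 0]}}

```text
time_s: 16.65
ee_pos: [463.8, -119.2, 57.4]
ee_rot: [179.9, -0.0, 90.4]
force: [0.9, 0.6, -0.7]
gripper_width: 15.7
gripper_force: 40.0
```

Request:
{"method": "send_rows", "body": {"grip": [-0.7, -0.68, -0.66, -0.64, -0.62, -0.6, -0.55, -0.5], "xyz": [[0, 0, -0.0004], [0, 0, -0.0004], [0, 0, -0.0004], [0, 0, -0.0004], [0, 0, -0.0004], [0, 0, -0.0004], [0, 0, -0.0004], [0, 0, -0.0004]], "yaw": [0, 0, 0, 0, 0, 0, 0, 0], "grip_force": 5}}

```text
time_s: 17.32
ee_pos: [462.6, -119.2, 56.5]
ee_rot: [-179.9, -0.0, 90.4]
force: [-0.2, -0.2, -0.3]
gripper_width: 22.4
gripper_force: 0.0
```

Request:
{"method": "send_rows", "body": {"grip": [-0.4, -0.3, -0.2, -0.1, -0.1, -0.1, -0.1, -0.1], "xyz": [[0, 0, 0], [0, 0, 0], [0, 0, 0], [0, 0, 0], [0, 0, 0], [0, 0, 0], [0, 0, 0.005], [0, 0, 0.01]], "yaw": [0, 0, 0, 0, 0, 0, 0, 0]}}

```text
time_s: 17.98
ee_pos: [463.0, -119.2, 67.0]
ee_rot: [-180.0, -0.0, 90.4]
force: [0.3, -0.4, -0.3]
gripper_width: 41.2
gripper_force: 0.0
```

Request:
{"method": "send_rows", "body": {"grip": [-0.1, -0.1, -0.1, -0.1, -0.1, -0.1, -0.1, -0.1], "xyz": [[0, 0, 0.01], [0, 0, 0.02], [0, 0, 0.035], [0, 0, 0.055], [0, 0, 0.08], [0, 0, 0.1], [0, -0.03, 0.12], [0, -0.06, 0.12]], "yaw": [0, 0, 0, 0, 0, 0, 0, 0]}}

```text
time_s: 18.65
ee_pos: [465.7, -179.9, 191.7]
ee_rot: [179.5, 0.2, 90.6]
force: [0.3, -0.1, 1.1]
gripper_width: 41.0
gripper_force: 0.0
```

Request:
{"method": "send_rows", "body": {"grip": [-0.1, -0.1, -0.1, -0.1, -0.1, -0.1, -0.1, -0.1], "xyz": [[-0.01, -0.02, 0.01], [-0.03, -0.05, 0.02], [-0.05, -0.07, 0.02], [-0.05, -0.07, 0.02], [-0.05, -0.07, 0.02], [-0.05, -0.07, 0.02], [-0.05, -0.07, 0.02], [-0.05, -0.07, 0.02]], "yaw": [0, 0, 0, 0, 0, 0, 0, 0]}}

```text
time_s: 19.32
ee_pos: [413.8, -248.4, 206.7]
ee_rot: [180.0, -0.0, 90.5]
force: [0.5, -0.1, -0.2]
gripper_width: 40.8
gripper_force: 0.0
```

Run:
```python
from m import *
d=grab('top'); s=grab('scene'); st=env.state(); print(st['ee_pos'],st['force'],st['time_s'],st['gripper_width'])
a=cv2.resize(d['frame'][220:330,280:400],None,fx=3.3,fy=3.3,interpolation=cv2.INTER_CUBIC)
b=cv2.resize(s['frame'][230:340,255:375],None,fx=3.3,fy=3.3,interpolation=cv2.INTER_CUBIC)
cv2.imwrite('pics/end.png',np.hstack([a,b])[:,:,::-1])
```

```text
[ 413.75582612 -248.51851607  206.65438501] [-0.7439964   0.71061507 -0.66490236] 19.4167 41.24587430928826
```

View pics/end.png

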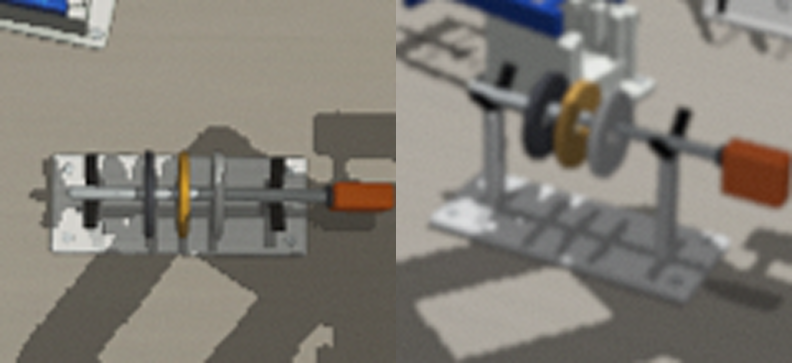

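The rod rests level in both forks with the three rings hanging between them, and the robot is clear. Handing in now.

```bash
python3 -c "
from workcell import env
print(env.job_done())"
```

```text
the job is handed in; nothing more can be done
None
```

The rod is back level in both forks with all three rings hanging between them, and the job was handed in at about 19.4 s of the 61 s limit; the hand-in returned no verdict.

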